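Seal the storage canister with its push-push lid

TASK

Put the loose white lid on the open clear canister, fully down and square, and leave it sealed: the round push-push button in its lid must end locked in its low position, with nothing holding it. Neither the looks nor a single glance at the height tell which state the button is in, so work it and check its position by touch, and never press it with more than 30 N. Leave the other kitchen things where they stand.

Things in the scene. Friction and masses are not known exactly. Their poses are not given: they have to be found in the camera images.
- lid: Loose white rectangular lid, 0.25 kg, lying the right way up on the counter. Origin: centre of its underside; z up, x along its 100 mm side, y along its 62 mm side. Underside up: grey plug to 14 mm height (88 x 50 mm, its lowest 5 mm bevelled to 78 x 40 mm), white flange 100 x 62 mm from 14 to 32 mm height. In the middle of its top a flat white round button, 42 mm across, moves straight down into the lid.
- lid_flange (a point): Centre of the lid's flange, 23 mm above the lid's underside; the flange is 18 mm thick and is gripped across its 62 mm width (the lid's y).
- lid_top (a point): Fixed point on the lid: centre of the flange's top face, on the button's axis, 32 mm above the underside. Button: HIGH = unsealed, LOW = sealed, 6 mm lower; either may be found. Caps are set differently: the HIGH top stands anywhere from 13 to 18 mm over this point, the LOW top 7 to 12 mm, so one height need not tell the state; the change between presses does.
- lid_underside (a point): Centre of the lid's underside, on the button's axis. Each full press and release swaps HIGH and LOW. Full press: 10.2 mm down from HIGH, 4.2 mm down from LOW, to a hard stop; 8 N does it, 4 N does not. A shorter press changes nothing. The spring needs 2.5 N to start moving from HIGH, 4 N from LOW, 5 N at the end; under 2 N it stays still. At the stop its top is still 2.7 mm or more over the flange.
- canister: Open clear rectangular canister, half full, standing fast on the counter. Origin: centre of its underside; z up, x along its 100 mm side, y along its 62 mm side; 90 mm tall. Mouth 91 x 53 mm inside: 1.5 mm of play all round the lid's plug. Fully down, the lid's flange rests on the rim, its origin 76 mm and its top face 108 mm above the canister's origin. The lid fits either way round.
- canister_mouth (a point): centre of the canister's open mouth, at the height of its rim
- spoon: wooden spoon, 190 mm long, lying flat between or near the lid and the canister; origin on the counter under its middle
- spice_jar: amber jar with a steel cap, 42 mm across, 85 mm tall; origin under its centre
- small_canister: closed square canister with brown contents and a white lid, 70 x 70 x 94 mm, not part of the job; origin under its centre
- mug: white mug, 80 mm across, 90 mm tall; origin under its centre
- bowl: blue bowl, 120 mm across, 50 mm tall; origin under its centre
There are look-alikes about, which are no part of the job. Leave any green or purple look-alike of the canister alone. Leave any green look-alike of the lid alone.

How it is judged (in metres and radians):
At the end, for the whole second after the job is handed in: The lid sits fully down on the canister (its origin 73 to 78.5 mm above the canister's, within 4 mm of its centre, tilt under 0.05 rad, sides along the canister's within 0.12 rad), at rest and released, and its button stays latched LOW by itself (4.5 to 8.5 mm below its HIGH position) (z of lid in the frame of canister between 0.073 and 0.0785 m and horizontal distance between lid and canister below 0.004 m and angle between lid's own z axis and vertical below 0.05 rad and angle between the x axis of lid and the x axis of canister, either way round below 0.12 rad and value of joint button between 0.0045 and 0.0085 m and velocity of joint button below 0.005 m/s and linear speed of lid below 0.01 m/s); the robot touches nothing.
It fails at once if the lid's button is pressed with more than 30 N (contact force between any of the fingers, the arm and button above 30 N).
It fails at once if one of the other kitchen things (spoon, jar, small canister, mug, bowl) is moved by more than 30 mm (distance of any of spoon, spice_jar, small_canister, mug, bowl from where it was at the start of the episode above 0.03 m).
It also fails if it takes over 64 s, if anything falls off the work surface, if the arm or the gripper's body presses on something with over 40 N, if the wrist force passes 120 N, or if a joint passes its speed limit or range.

ROBOT

A 6-joint arm with a two-finger parallel gripper is mounted at the origin on the work surface. World frame = base frame: x ahead of the robot, y to its left, z up, the work surface at z = 0. Lengths are in m, angles in degrees, forces in N, time in s.
With the tool pointing down it reaches from about 0.3 to 0.75 m from the base axis. Payload 8.5 kg.
Tool frame: the origin (TCP) lies on the centre line of the jaws, within the pads' length; the fingertips stand env.tips_ahead ahead of it and the grasp point (between the pads) lies 8 mm behind it (env.tips_ahead is the distance from the TCP to the fingertips, in m); z points along the fingers, y is the direction in which the jaws open and shut (so a half turn about z gives the same grasp; the last joint's range is limited). The gripper opens to 85 mm and grips with 20 to 120 N. Pads are 22 mm wide; open, the fingers measure 114 mm over their backs; the gripper's body (76 mm by 85 mm) begins 54 mm behind the grasp point. The pads swing forward as they close: fully open they stand 13 mm farther back than shut.
Start: joints at [55.732, 21.807, 74.336, -0, 83.858, -12.336], TCP at [0.205, 0.51, 0.242] pointing down, gripper open.
Joint ranges: [-178.18, 178.18], [-50.72, 133.34], [12.68, 142.11], [-81.47, 261.47], [9.98, 163.14], [-165.26, 165.26]. Speed limits (degrees/s): [136.94, 136.94, 180, 180, 180, 180].

INTERFACE

Orientations are given as a 3x3 rotation matrix whose columns are the frame's x, y, z axes.
In Python, from rig import env gives the robot as it stands.
- The arm moves only by the tool servo_tool, never from a script. Its argument "commands" is a list of rows, each an object with "linear": the shift along the tool's x, y, z in mm, a list of three; "angular": the turn, a rotation vector about the tool's x, y, z in degrees, a list of three; "gripper": the opening, from -1 (shut) to 1 (fully open). In form: [{"linear": [x, y, z], "angular": [rx, ry, rz], "gripper": gripper}, ...]. A call has 1 to 20 rows; each row is the pose to reach, as a shift and turn from the pose commanded when the call began, along the tool's axes at that moment; what a row does not reach only later rows make up. A row lasts 1/10 s, in which the tool goes at most 50 mm and 8.59 degrees, less where a joint would pass 70% of its speed; a pose out of reach is approached as far as the arm can. A call with a gripper value outside its range is refused whole. The fingers move at their own pace and stop on an object; "force" is the grip in N (left out, the last holds). Time passes only in rows, so rows that repeat a pose let the fingers close. It gives the time, the measured TCP pose, the force and the opening at its end, in the units of the state.
- env.observe(): the state, without advancing time (a new reading comes with each control period).
- env.get_image(name): name is "scene" or "top"; returns a dict with "frame" (400x640x3 uint8, blue, green, red), "fx", "fy", "cx", "cy" (pixels), "k1" (the pictures are not rectified: a ray, as slopes to the right and down, at radius r is drawn at 1 + k1 r^2 times it, then the intrinsics apply), "cam_to_world" (4x4, takes a point from camera to world coordinates). Camera axes: x right, y up, looking along -z (the intrinsics and any distortion apply to the point x, -y, -z); pixel columns grow to the right and rows downward; lengths in m; the calibration is good to about 2 mm. A picture is of the moment at which its call begins. There is no depth.
- env.close_job(): hands the job in, once; it reports no verdict.
Trained networks look in a picture, given as the dict that the camera call returned (one of the last four; its "shot" number tells which), for a name from the list of things; names that differ only in an ending like _2 or _b are one class to them, and where a whole thing is asked for, a point or a joint stands for the part that bears it (a point fixed in the world has none). Each returns a list of dicts, best first, with "confidence" (0 to 1); they miss things now and then, are a little off and sometimes report something else, mostly with a low value. They report only what shows in the picture. A call takes as long as a camera call. They do not tell look-alikes from the thing itself.
- env.trace(picture, query): "pixels" (400x640 bool, what is visible of it) and "extent" ([left, top, right, bottom] in pixels, round what is visible of it).
The state is a dict: "time_s": time; "q": joint angles; "qvel": joint speeds; "joint_efforts": joint torques, N m; "position": TCP position; "tool_rot": TCP orientation; "ft_force": force on the tool from outside, world axes, zero at the start; "wrist_torque": the same for the moment, N m; "grip_width": finger opening in m.
Only numpy, scipy, OpenCV 4.12 (cv2) and the standard library are available. Lean on these libraries where they do the work, as an engineer would, in place of code of your own. Each camera call takes 0.05 s, during which the arm holds its last target.

## Working session

There is one attempt and no reset: what is moved stays moved. The work goes in short steps, Python scripts to look and compute and a tool call to move; the robot and the scene stay as the last step left them, time stands still between calls to the robot, and variables do not carry over. Pictures are saved under pics/ and viewed, and the job is handed in when it is done.

Besides the shell and the picture viewer there is one more tool, called as name([rows], argument=value, ...), one row to a line, values as JSON. servo_tool: Moves the arm, as the interface text tells. Its arguments: {"type":"object","properties":{"commands":{"type":"array","items":{"type":"object","properties":{"linear":{"type":"array","items":{"type":"number"}},"angular":{"type":"array","items":{"type":"number"}},"gripper":{"type":"number"}}}},"force":{"type":"number"}},"required":["commands"]}

```bash
ls; mkdir -p pics; cat > h.py <<'E'
import numpy as np, cv2
from rig import env
E
python3 - <<'E'
from h import *
o=env.observe();print({k:np.round(v,4).tolist() for k,v in o.items()},env.tips_ahead)
import pickle
P={}
for n in("scene","top"):
    p=env.get_image(n);P[n]=p
    cv2.imwrite(f"pics/{n}0.png",p["frame"])
    print(n,p["fx"],p["cx"],p["cy"],p["k1"],np.round(p["cam_to_world"],3).tolist(),p["shot"])
    for q in("lid","canister","spoon"):
        for d in env.trace(p,q): print(n,q,d["confidence"],d["extent"],d["pixels"].sum())
pickle.dump(P,open("p0.pkl","wb"))
E
```

```text
pics
{'time_s': 0.0, 'q': [55.7315, 21.8417, 74.3851, -0.0017, 83.8587, -12.3371], 'qvel': [0.08, 0.0058, 0.0543, 0.0553, -0.0057, -0.0721], 'joint_efforts': [0.0015, -44.8455, -23.1283, -0.0001, 0.0048, -0.0], 'position': [0.2053, 0.51, 0.2417], 'tool_rot': [[-0.9276, 0.3735, -0.0008], [0.3735, 0.9276, -0.0012], [0.0003, -0.0015, -1.0]], 'ft_force': [0.6684, -0.0437, -0.5906], 'wrist_torque': [-0.0154, -0.0685, 0.011], 'grip_width': 0.0855} 0.011
scene 377.5840355677737 323.60936721092725 194.05482079212524 0.016733077477959997 [[0.839, -0.427, 0.336, 0.914], [0.544, 0.668, -0.508, -0.526], [-0.008, 0.609, 0.793, 0.869], [0.0, 0.0, 0.0, 1.0]] 1
scene lid 0.93 [384.2, 160.7, 419.6, 194.1] 640
scene lid 0.91 [298.3, 132.3, 321.5, 159.1] 509
scene lid 0.84 [327.7, 163.2, 363.2, 186.5] 648
scene canister 0.96 [262.3, 212.9, 308.5, 267.9] 1710
scene canister 0.85 [253.0, 147.2, 297.9, 194.2] 1356
scene canister 0.68 [216.5, 184.4, 263.4, 241.3] 1500
scene spoon 0.82 [307.7, 201.9, 373.0, 230.3] 477
top 430.41067331271756 326.1058399690926 199.20417502380621 -0.015034613848583948 [[-0.023, 0.982, -0.19, 0.331], [-1.0, -0.027, -0.016, -0.034], [-0.021, 0.189, 0.982, 1.46], [0.0, 0.0, 0.0, 1.0]] 2
top lid 0.93 [254.2, 154.1, 285.0, 191.1] 530
top lid 0.71 [260.0, 247.9, 292.1, 273.5] 560
top lid 0.23 [359.0, 145.3, 382.9, 172.4] 592
top canister 0.91 [311.7, 242.9, 336.7, 278.8] 636
top canister 0.84 [364.5, 189.6, 391.6, 232.0] 690
top canister 0.61 [366.2, 237.4, 389.2, 275.6] 707
top spoon 0.64 [314.1, 167.9, 337.9, 219.8] 326
```

```bash
python3 - <<'E'
import cv2
for n,(x0,y0,x1,y1) in dict(scene=(200,115,460,310),top=(220,110,480,305)).items():
    i=cv2.imread(f"pics/{n}0.png")[y0:y1,x0:x1]
    cv2.imwrite(f"pics/{n}0z.png",cv2.resize(i,None,fx=3,fy=3,interpolation=cv2.INTER_CUBIC))
E
```

```text
(no output)
```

View pics/scene0z.png

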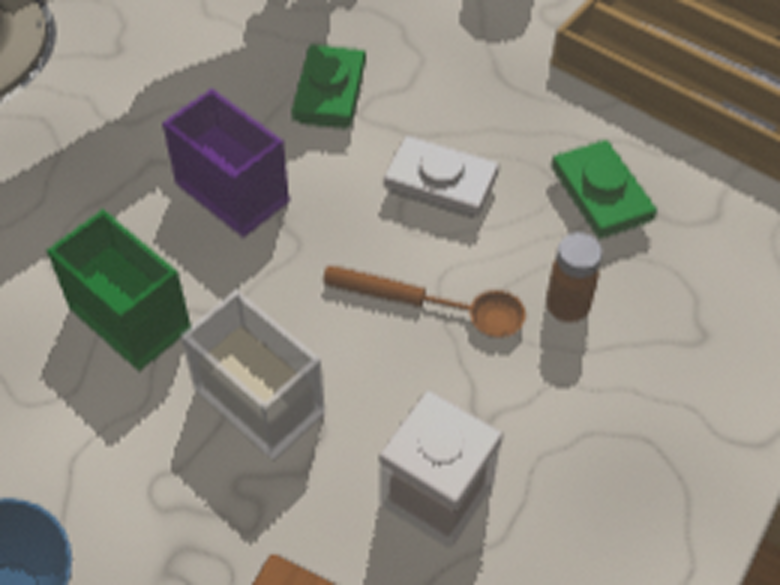

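View pics/top0z.png

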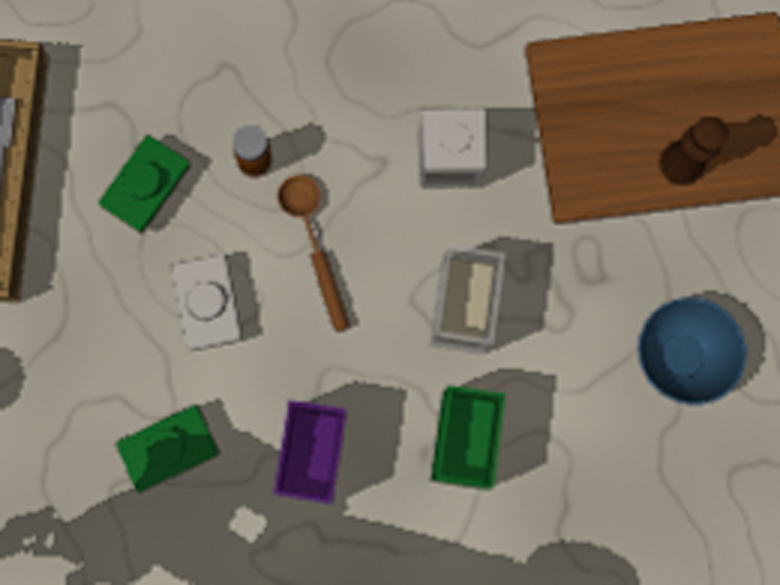

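View pics/top0.png

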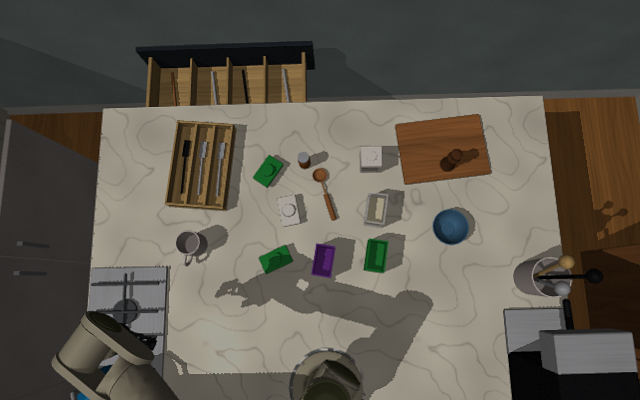

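```bash
cat >> h.py <<'E'
from scipy.optimize import minimize, least_squares
def proj(p,X):
    T=np.linalg.inv(p["cam_to_world"]);c=np.asarray(X)@T[:3,:3].T+T[:3,3]
    u=c[:,0]/-c[:,2];v=-c[:,1]/-c[:,2];s=1+p["k1"]*(u*u+v*v)
    return np.c_[p["fx"]*u*s+p["cx"],p["fy"]*v*s+p["cy"]]
def ray(p,uv):
    a=(uv[0]-p["cx"])/p["fx"];b=(uv[1]-p["cy"])/p["fy"];u,v=a,b
    for _ in range(5):
        s=1+p["k1"]*(u*u+v*v);u,v=a/s,b/s
    R=p["cam_to_world"];return R[:3,3],R[:3,:3]@np.array([u,-v,-1])
def atz(p,uv,z):
    o,d=ray(p,uv);return o+d*(z-o[2])/d[2]
def rect(x,y,yaw,z,a,b):
    c,s=np.cos(yaw),np.sin(yaw);L=np.array([[a,b],[-a,b],[-a,-b],[a,-b]])/2
    return np.c_[L@np.array([[c,s],[-s,c]])+[x,y],np.full(4,z)]
E
python3 - <<'E'
from h import *
import pickle
P=pickle.load(open("p0.pkl","rb"))
for n,w in(("scene",[("lid",320,155,370,195),("can",255,205,315,275)]),("top",[("lid",270,185,310,235),("can",355,182,400,236)])):
    for nm,x0,y0,x1,y1 in w:
        i=P[n]["frame"][y0:y1,x0:x1]
        f=8 if nm=="lid" else 9
        g=cv2.resize(i,None,fx=f,fy=f,interpolation=cv2.INTER_NEAREST)
        for k in range(0,x1-x0,5): cv2.putText(g,str(x0+k),(k*f,8),0,.33,(0,0,255),1);cv2.line(g,(k*f,10),(k*f,16),(0,0,255),1)
        for k in range(0,y1-y0,5): cv2.putText(g,str(y0+k),(0,k*f+4),0,.33,(0,0,255),1)
        cv2.imwrite(f"pics/c_{n}_{nm}.png",g)
    print(n,"lid approx",[np.round(atz(P[n],(w[0][1]/2+w[0][3]/2,w[0][2]/2+w[0][4]/2),.03),3),np.round(atz(P[n],(w[1][1]/2+w[1][3]/2,w[1][2]/2+w[1][4]/2),.06),3)])
E
```

```text
scene lid approx [array([0.573, 0.104, 0.03 ]), array([ 0.569, -0.179,  0.06 ])]
top lid approx [array([0.574, 0.112, 0.03 ]), array([ 0.564, -0.18 ,  0.06 ])]
```

View pics/c_scene_lid.png

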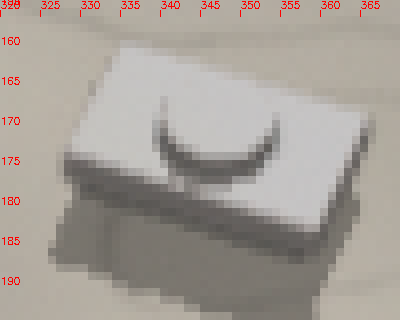

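View pics/c_scene_can.png

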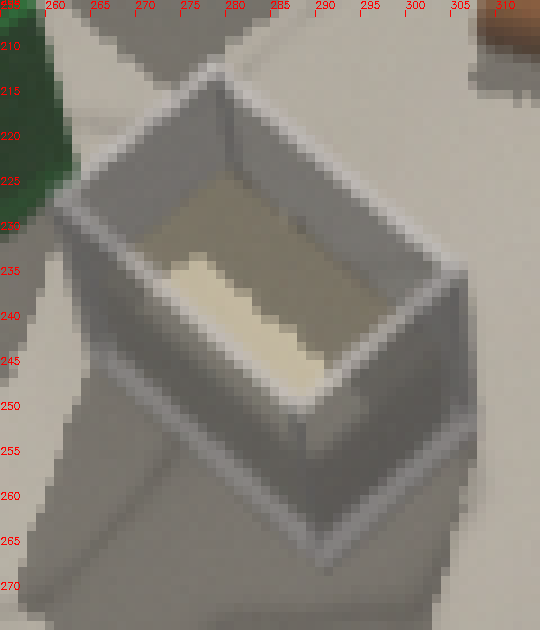

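View pics/c_top_lid.png

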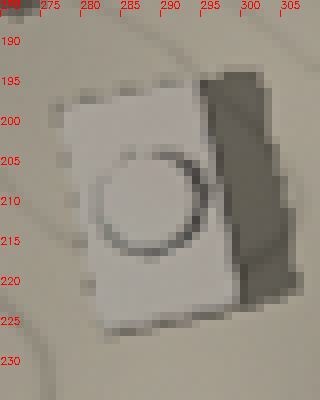

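View pics/c_top_can.png

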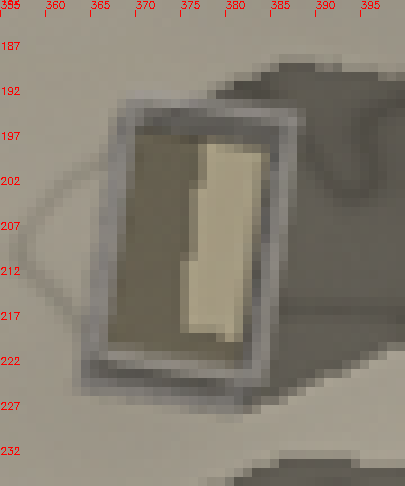

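```bash
cat > fit0.py <<'E'
from h import *
import pickle
P=pickle.load(open("p0.pkl","rb"))
lid={"scene":[((335,160),(366,168.5),(359.75,184),(328.1,174))],"top":[((278.1,198.1),(295,195),(299.75,222.8),(283.1,225.9))]}
can={"scene":[((278.9,212.2),(261.1,226.7),(288.7,250.3),(306.7,234.8))],"top":[((368.6,193.1),(388.6,194.4),(384.6,224.8),(364.4,222))]}
def fit(c,z,views,x0):
    def res(v):
        r=[]
        for n in views:
            q=proj(P[n],rect(*v,z,.1,.062));m=np.array(c[n][0])-.5
            for a in m: r+=[*(q[np.argmin(((q-a)**2).sum(1))]-a)]
        return np.array(r)
    s=least_squares(res,x0);return s.x,res(s.x)
for nm,c,z,x0 in(("lid",lid,.032,(.573,.107,.15)),("can",can,.09,(.567,-.18,-.1))):
    for v in(["scene"],["top"],["scene","top"]):
        x,r=fit(c,z,v,x0);print(nm,v,np.round(x[:2],4),np.degrees(x[2]).round(2),np.round(r,1).tolist())
E
python3 fit0.py
```

```text
lid ['scene'] [0.57  0.118] 11.35 [-0.2, -0.4, 0.6, 0.2, 0.3, -0.1, -0.7, 0.2]
lid ['top'] [0.574 0.117] 9.33 [-0.6, -0.3, 0.5, -0.6, 0.8, 0.3, -0.7, 0.6]
lid ['scene', 'top'] [0.5719 0.1172] 10.33 [0.5, -0.1, 1.2, 0.8, 0.4, 0.5, -0.4, 0.4, -0.9, 0.5, 0.1, -0.1, 1.0, 0.7, -0.5, 1.4]
can ['scene'] [ 0.5615 -0.1723] -10.11 [0.1, -0.8, -0.7, -0.0, -0.0, 1.0, 0.6, -0.3]
can ['top'] [ 0.5627 -0.1719] -9.54 [0.3, -1.0, -0.7, 0.3, -0.3, 0.3, 0.6, 0.4]
can ['scene', 'top'] [ 0.562  -0.1722] -9.89 [0.2, -0.8, -0.6, 0.1, 0.3, 1.0, 0.8, -0.3, 0.5, -0.8, -0.5, 0.6, -0.3, 0.5, 0.7, 0.5]
```

```bash
cat >> h.py <<'E'
from scipy.spatial.transform import Rotation as Ro
def goto(x,y,z,yaw):
    """yaw: direction of the lid's x axis (deg); jaws along lid y"""
    o=env.observe();R=np.array(o["tool_rot"]);p=np.array(o["position"])
    a=np.radians(yaw);yv=np.array([-np.sin(a),np.cos(a),0]);zv=np.array([0,0,-1.]);T=np.c_[np.cross(yv,zv),yv,zv]
    print("lin",np.round(R.T@(np.array([x,y,z])-p)*1000,1).tolist(),"ang",np.round(Ro.from_matrix(R.T@T).as_rotvec(degrees=True),2).tolist())
def st():
    o=env.observe();R=np.array(o["tool_rot"])
    print("t",round(o["time_s"],2),"pos",np.round(o["position"],4),"lidyaw",np.degrees(np.arctan2(-R[0,1],R[1,1])).round(2),"tilt",np.round(R[:2,2],4),"F",np.round(o["ft_force"],2),"tq",np.round(o["wrist_torque"],2),"w",round(o["grip_width"],4),"q",np.round(o["q"],0))
E
python3 -c "
from h import *
st();goto(.572,.117,.15,10)"
```

```text
t 0.4 pos [0.2054 0.5101 0.2422] lidyaw -21.93 tilt [-0.0001 -0.0002] F [-0.25  0.18 -0.35] tq [0.03 0.   0.01] w 0.0855 q [ 56.  22.  74.  -0.  84. -12.]
lin [-486.9, -227.7, 92.3] ang [-0.01, -0.01, -31.93]
```

servo_tool([
  {"linear": [-45,-21,0],"angular": [0,0,-3]},
  {"linear": [-90,-42,5],"angular": [0,0,-6]},
  {"linear": [-135,-63,10],"angular": [0,0,-9]},
  {"linear": [-180,-84,20],"angular": [0,0,-12]},
  {"linear": [-225,-105,30],"angular": [0,0,-15]},
  {"linear": [-270,-126,40],"angular": [0,0,-18]},
  {"linear": [-315,-147,50],"angular": [0,0,-21]},
  {"linear": [-360,-168,60],"angular": [0,0,-24]},
  {"linear": [-405,-189,75],"angular": [0,0,-27]},
  {"linear": [-450,-210,90],"angular": [0,0,-30]},
  {"linear": [-487,-227.7,92.3],"angular": [0,0,-31.9]},
  {"linear": [-487,-227.7,92.3],"angular": [0,0,-31.9]},
  {"linear": [-487,-227.7,92.3],"angular": [0,0,-31.9]},
  {"linear": [-487,-227.7,92.3],"angular": [0,0,-31.9]},
  {"linear": [-487,-227.7,92.3],"angular": [0,0,-31.9]},
])

```text
validation failed for argument at $.co...
```

```bash
python3 - <<'E'
from h import *
st();goto(.572,.117,.022,10)
print(env.tips_ahead)
ims=[]
for n,(x0,y0,x1,y1) in dict(scene=(290,120,410,210),top=(250,160,370,250)).items():
    i=env.get_image(n)["frame"][y0:y1,x0:x1];ims.append(cv2.resize(i,None,fx=6,fy=6,interpolation=cv2.INTER_CUBIC)[:, :])
cv2.imwrite("pics/a1.png",cv2.resize(np.vstack(ims),None,fx=.55,fy=.55))
E
```

```text
t 0.4 pos [0.2054 0.5101 0.2422] lidyaw -21.93 tilt [-0.0001 -0.0002] F [-0.25  0.18 -0.35] tq [0.03 0.   0.01] w 0.0855 q [ 56.  22.  74.  -0.  84. -12.]
lin [-486.9, -227.7, 220.3] ang [-0.01, -0.01, -31.93]
0.011
```

View pics/a1.png

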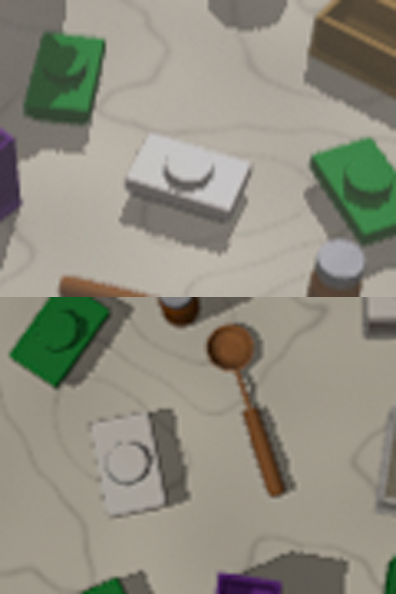

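Gripper is needed in each row.

servo_tool([
  {"linear": [-45,-21,0],"angular": [0,0,-3],"gripper": 1},
  {"linear": [-90,-42,5],"angular": [0,0,-6],"gripper": 1},
  {"linear": [-135,-63,10],"angular": [0,0,-9],"gripper": 1},
  {"linear": [-180,-84,20],"angular": [0,0,-12],"gripper": 1},
  {"linear": [-225,-105,30],"angular": [0,0,-15],"gripper": 1},
  {"linear": [-270,-126,40],"angular": [0,0,-18],"gripper": 1},
  {"linear": [-315,-147,50],"angular": [0,0,-21],"gripper": 1},
  {"linear": [-360,-168,60],"angular": [0,0,-24],"gripper": 1},
  {"linear": [-405,-189,75],"angular": [0,0,-27],"gripper": 1},
  {"linear": [-450,-210,90],"angular": [0,0,-30],"gripper": 1},
  {"linear": [-487,-227.7,92.3],"angular": [0,0,-31.9],"gripper": 1},
  {"linear": [-487,-227.7,92.3],"angular": [0,0,-31.9],"gripper": 1},
  {"linear": [-487,-227.7,92.3],"angular": [0,0,-31.9],"gripper": 1},
  {"linear": [-487,-227.7,92.3],"angular": [0,0,-31.9],"gripper": 1},
  {"linear": [-487,-227.7,92.3],"angular": [0,0,-31.9],"gripper": 1},
], force=40)

```text
time_s: 2.0
position: [0.5715, 0.1181, 0.1505]
tool_rot: [[-0.985, -0.174, 0.0], [-0.174, 0.985, 0.0], [-0.0, 0.0, -1.0]]
ft_force: [0.1, -0.1, -0.1]
grip_width: 0.085
```

```bash
python3 - <<'E'
from h import *
st();goto(.572,.117,.022,10)
ims=[]
for n,(x0,y0,x1,y1) in dict(scene=(290,120,410,210),top=(250,160,370,250)).items():
    i=env.get_image(n)["frame"][y0:y1,x0:x1];ims.append(cv2.resize(i,None,fx=6,fy=6,interpolation=cv2.INTER_CUBIC)[:, :])
cv2.imwrite("pics/a2.png",cv2.resize(np.vstack(ims),None,fx=.55,fy=.55))
E
```

```text
t 2.0 pos [0.5715 0.1181 0.1505] lidyaw 10.05 tilt [0.0004 0.0001] F [ 0.12 -0.07 -0.07] tq [0.03 0.   0.04] w 0.085 q [   0.   30.   77.    0.   73. -100.]
lin [-0.2, -1.2, 128.5] ang [0.0, 0.02, 0.05]
```

View pics/a2.png

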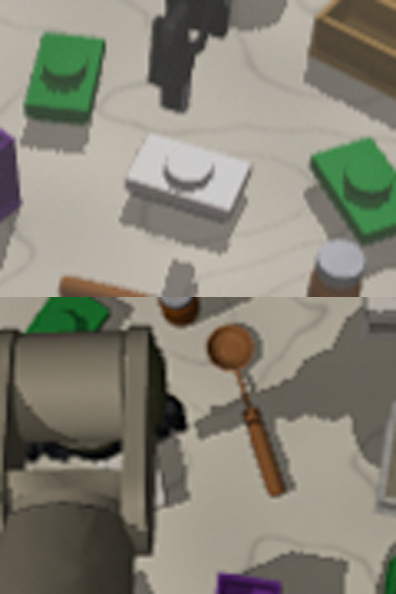

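servo_tool([
  {"linear": [0,-1.2,30],"angular": [0,0,0],"gripper": 1},
  {"linear": [0,-1.2,65],"angular": [0,0,0],"gripper": 1},
  {"linear": [0,-1.2,95],"angular": [0,0,0],"gripper": 1},
  {"linear": [0,-1.2,110],"angular": [0,0,0],"gripper": 1},
  {"linear": [0,-1.2,120],"angular": [0,0,0],"gripper": 1},
  {"linear": [0,-1.2,127],"angular": [0,0,0],"gripper": 1},
  {"linear": [0,-1.2,127],"angular": [0,0,0],"gripper": 1},
  {"linear": [0,-1.2,127],"angular": [0,0,0],"gripper": 1},
])

```text
time_s: 2.9
position: [0.5728, 0.116, 0.0238]
tool_rot: [[-0.985, -0.173, 0.001], [-0.173, 0.985, -0.0], [-0.001, -0.0, -1.0]]
ft_force: [-1.0, 0.3, 0.0]
grip_width: 0.0853
```

```bash
python3 - <<'E'
from h import *
st()
n,(x0,y0,x1,y1)='scene',(300,120,400,210)
i=env.get_image(n)["frame"][y0:y1,x0:x1];cv2.imwrite("pics/a3.png",cv2.resize(i,None,fx=6,fy=6,interpolation=cv2.INTER_CUBIC))
E
```

```text
t 2.9 pos [0.5728 0.116  0.0238] lidyaw 9.98 tilt [ 0.0014 -0.    ] F [-0.95  0.25  0.03] tq [-0.    0.06  0.02] w 0.0853 q [  -0.   39.   85.    0.   57. -100.]
```

View pics/a3.png

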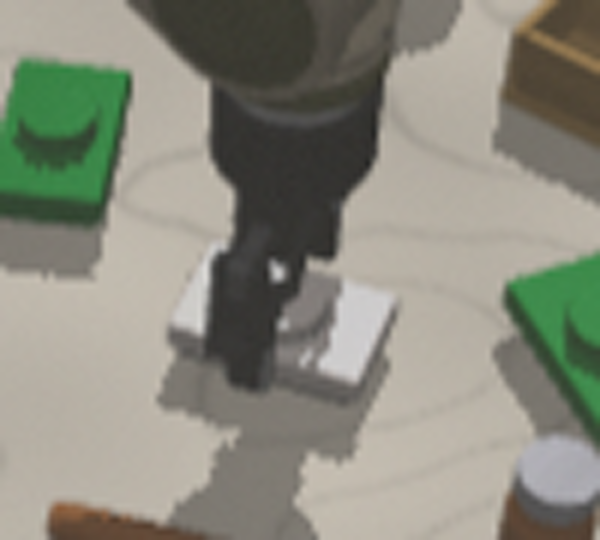

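servo_tool([
  {"linear": [0,0,0],"angular": [0,0,0],"gripper": -0.2},
  {"linear": [0,0,0],"angular": [0,0,0],"gripper": -0.2},
  {"linear": [0,0,0],"angular": [0,0,0],"gripper": -0.2},
  {"linear": [0,0,0],"angular": [0,0,0],"gripper": -0.2},
  {"linear": [0,0,0],"angular": [0,0,0],"gripper": -0.2},
  {"linear": [0,0,0],"angular": [0,0,0],"gripper": -0.2},
  {"linear": [0,0,0],"angular": [0,0,0],"gripper": -0.2},
  {"linear": [0,0,0],"angular": [0,0,0],"gripper": -0.2},
], force=40)

```text
time_s: 3.75
position: [0.5727, 0.1159, 0.0238]
tool_rot: [[-0.985, -0.173, 0.001], [-0.173, 0.985, -0.0], [-0.001, -0.0, -1.0]]
ft_force: [-1.0, -1.4, 5.5]
grip_width: 0.0611
```

```bash
python3 - <<'E'
from h import *
st()
n,(x0,y0,x1,y1)='scene',(300,120,400,210)
i=env.get_image(n)["frame"][y0:y1,x0:x1];cv2.imwrite("pics/a4.png",cv2.resize(i,None,fx=6,fy=6,interpolation=cv2.INTER_CUBIC))
E
```

```text
t 3.75 pos [0.5727 0.1159 0.0238] lidyaw 9.97 tilt [ 0.0013 -0.0001] F [-1.01 -1.4   5.49] tq [0.01 0.22 0.02] w 0.0611 q [  -0.   39.   85.   -0.   57. -100.]
```

View pics/a4.png

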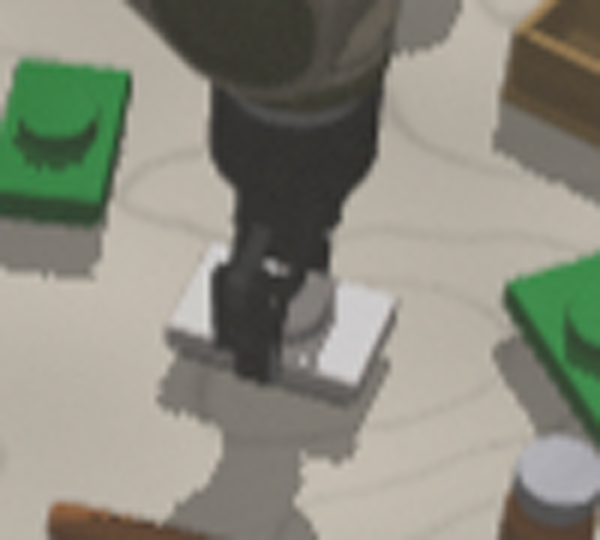

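servo_tool([
  {"linear": [0,0,-10],"angular": [0,0,0],"gripper": -0.2},
  {"linear": [0,0,-30],"angular": [0,0,0],"gripper": -0.2},
  {"linear": [0,0,-60],"angular": [0,0,0],"gripper": -0.2},
  {"linear": [0,0,-95],"angular": [0,0,0],"gripper": -0.2},
  {"linear": [0,0,-130],"angular": [0,0,0],"gripper": -0.2},
  {"linear": [4,-20,-150],"angular": [0,0,1],"gripper": -0.2},
  {"linear": [10,-50,-150],"angular": [0,0,3],"gripper": -0.2},
  {"linear": [18,-85,-150],"angular": [0,0,6],"gripper": -0.2},
  {"linear": [26,-120,-150],"angular": [0,0,8],"gripper": -0.2},
  {"linear": [33,-155,-150],"angular": [0,0,11],"gripper": -0.2},
  {"linear": [40,-190,-150],"angular": [0,0,14],"gripper": -0.2},
  {"linear": [47,-225,-150],"angular": [0,0,17],"gripper": -0.2},
  {"linear": [54,-255,-150],"angular": [0,0,19],"gripper": -0.2},
  {"linear": [58,-272,-150],"angular": [0,0,20],"gripper": -0.2},
  {"linear": [60,-281.8,-150],"angular": [0,0,20],"gripper": -0.2},
  {"linear": [60,-281.8,-150],"angular": [0,0,20],"gripper": -0.2},
  {"linear": [60,-281.8,-150],"angular": [0,0,20],"gripper": -0.2},
  {"linear": [60,-281.8,-150],"angular": [0,0,20],"gripper": -0.2},
  {"linear": [60,-281.8,-150],"angular": [0,0,20],"gripper": -0.2},
])

```text
time_s: 5.7
position: [0.5621, -0.171, 0.1731]
tool_rot: [[-0.985, 0.173, -0.0], [0.173, 0.985, 0.0], [0.0, 0.0, -1.0]]
ft_force: [0.4, 0.9, -2.9]
grip_width: 0.0611
```

```bash
python3 - <<'E'
from h import *
import pickle
st()
P={}
for n in("scene","top"):
    p=env.get_image(n);P[n]=p
pickle.dump(P,open("p1.pkl","wb"))
for n,(x0,y0,x1,y1) in dict(scene=(240,170,330,275),top=(340,160,420,250)).items():
    f=6;g=cv2.resize(P[n]["frame"][y0:y1,x0:x1],None,fx=f,fy=f,interpolation=cv2.INTER_NEAREST)
    for k in range(0,x1-x0,5): cv2.putText(g,str(x0+k),(k*f,8),0,.3,(0,0,255),1);cv2.line(g,(k*f,10),(k*f,14),(0,0,255),1)
    for k in range(0,y1-y0,5): cv2.putText(g,str(y0+k),(0,k*f+4),0,.3,(0,0,255),1)
    cv2.imwrite(f"pics/b_{n}.png",g)
E
```

```text
t 5.7 pos [ 0.5621 -0.171   0.1731] lidyaw -9.95 tilt [-0.0001  0.0002] F [ 0.36  0.89 -2.94] tq [ 0.03 -0.02 -0.  ] w 0.0611 q [ -28.   29.   75.    0.   77. -109.]
```

View pics/b_scene.png

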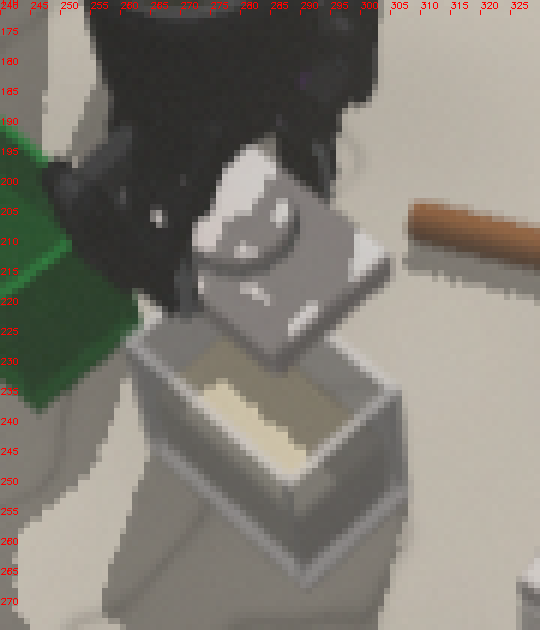

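View pics/b_top.png

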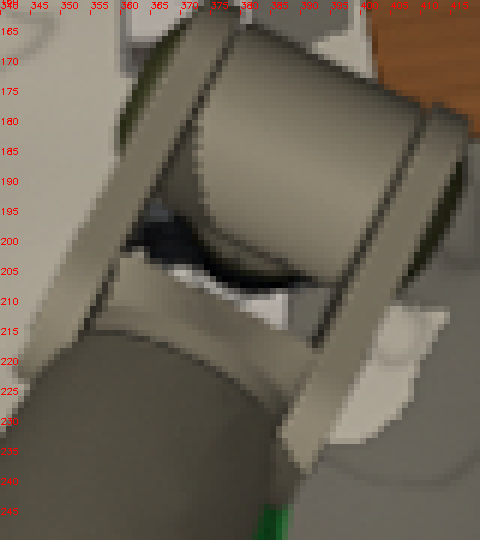

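```bash
python3 - <<'E'
from h import *
import pickle
P=pickle.load(open("p1.pkl","rb"));p=P["scene"]
R=rect(.5621,-.171,np.radians(-9.95),.1813,.1,.062)
print(np.round(proj(p,R)+.5,1).tolist())
m=[(286.3,228.7),(305.3,212.0)]
c=[atz(p,np.array(q)-.5,.1813) for q in m]
a=np.radians(-9.95);X=np.array([np.cos(a),np.sin(a)]);Y=np.array([-X[1],X[0]])
for q in c:
    d=q[:2]-[.5621,-.171];print("lid frame",np.round([d@X*1000,d@Y*1000],1))
d=(c[1]-c[0]);print(np.linalg.norm(d),np.degrees(np.arctan2(d[1],d[0])))
# canister reproj
C=proj(p,rect(.562,-.172,np.radians(-9.9),.09,.1,.062))+.5;print(np.round(C,1).tolist())
E
```

```text
[[306.2, 212.5], [275.5, 188.6], [255.2, 204.5], [285.8, 230.0]]
lid frame [ 48.3 -28. ]
lid frame [47.7 30.7]
0.05872590955677766 80.66973327997422
[[307.6, 234.4], [279.2, 211.4], [260.6, 226.7], [289.0, 251.2]]
```

servo_tool([
  {"linear": [0,-1.5,10],"angular": [0,0,0],"gripper": -0.2},
  {"linear": [0,-1.5,25],"angular": [0,0,0],"gripper": -0.2},
  {"linear": [0,-1.5,40],"angular": [0,0,0],"gripper": -0.2},
  {"linear": [0,-1.5,50],"angular": [0,0,0],"gripper": -0.2},
  {"linear": [0,-1.5,55],"angular": [0,0,0],"gripper": -0.2},
  {"linear": [0,-1.5,58],"angular": [0,0,0],"gripper": -0.2},
  {"linear": [0,-1.5,58],"angular": [0,0,0],"gripper": -0.2},
  {"linear": [0,-1.5,58],"angular": [0,0,0],"gripper": -0.2},
])

```text
time_s: 6.6
position: [0.562, -0.1736, 0.1155]
tool_rot: [[-0.985, 0.174, 0.001], [0.174, 0.985, -0.0], [-0.001, -0.0, -1.0]]
ft_force: [0.1, 0.7, -2.8]
grip_width: 0.0612
```

```bash
cat > look.py <<'E'
from h import *
import pickle,sys
st()
n,(x0,y0,x1,y1)='scene',(240,170,330,275)
p=env.get_image(n);pickle.dump(p,open("pl.pkl","wb"))
f=6;g=cv2.resize(p["frame"][y0:y1,x0:x1],None,fx=f,fy=f,interpolation=cv2.INTER_NEAREST)
for k in range(0,x1-x0,5): cv2.putText(g,str(x0+k),(k*f,8),0,.3,(0,0,255),1);cv2.line(g,(k*f,10),(k*f,14),(0,0,255),1)
for k in range(0,y1-y0,5): cv2.putText(g,str(y0+k),(0,k*f+4),0,.3,(0,0,255),1)
cv2.imwrite(f"pics/{sys.argv[1]}.png",g)
E
python3 look.py d1
```

```text
t 6.6 pos [ 0.562  -0.1736  0.1155] lidyaw -10.03 tilt [ 0.0009 -0.0005] F [ 0.12  0.71 -2.77] tq [ 0.01 -0.05 -0.03] w 0.0612 q [ -29.   32.   79.   -0.   69. -109.]
```

View pics/d1.png

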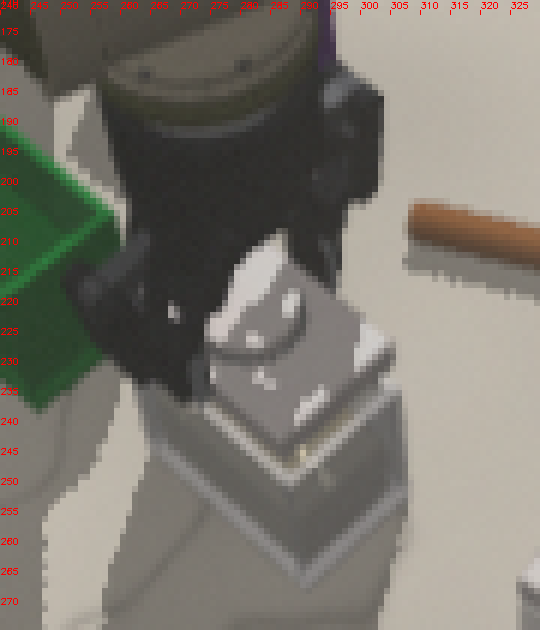

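```bash
python3 - <<'E'
from h import *
import pickle
p=pickle.load(open("pl.pkl","rb"))
a=np.radians(-10);X=np.array([np.cos(a),np.sin(a)]);Y=np.array([-X[1],X[0]])
for l,c in (((305.7,227.3),(306.9,235.)),((287.3,244.2),(288.8,251))):
    A=atz(p,np.array(l)-.5,.1237)[:2];B=atz(p,np.array(c)-.5,.09)[:2]
    print("lid-can in can frame mm",np.round([(A-B)@X*1000,(A-B)@Y*1000],1))
E
```

```text
lid-can in can frame mm [-1.2 -0.7]
lid-can in can frame mm [ 0.5 -1.4]
```

servo_tool([
  {"linear": [0,0.8,2],"angular": [0,0,0],"gripper": -0.2},
  {"linear": [0,0.8,4],"angular": [0,0,0],"gripper": -0.2},
  {"linear": [0,0.8,6],"angular": [0,0,0],"gripper": -0.2},
  {"linear": [0,0.8,7],"angular": [0,0,0],"gripper": -0.2},
  {"linear": [0,0.8,7],"angular": [0,0,0],"gripper": -0.2},
])

```text
time_s: 7.15
position: [0.5618, -0.1727, 0.1078]
tool_rot: [[-0.985, 0.174, -0.0], [0.174, 0.985, 0.0], [0.0, 0.0, -1.0]]
ft_force: [0.3, 0.7, -2.2]
grip_width: 0.0607
```

```bash
python3 -c "
from h import *
st()"
```

```text
t 7.15 pos [ 0.5618 -0.1727  0.1078] lidyaw -10.03 tilt [-0.0003  0.0002] F [ 0.34  0.71 -2.2 ] tq [ 0.01 -0.03 -0.06] w 0.0607 q [ -29.   33.   79.    0.   68. -109.]
```

servo_tool([
  {"linear": [0,0,1],"angular": [0,0,0],"gripper": -0.2},
  {"linear": [0,0,2],"angular": [0,0,0],"gripper": -0.2},
  {"linear": [0,0,3],"angular": [0,0,0],"gripper": -0.2},
  {"linear": [0,0,3],"angular": [0,0,0],"gripper": -0.2},
])

```text
time_s: 7.55
position: [0.5618, -0.1727, 0.1049]
tool_rot: [[-0.985, 0.174, -0.0], [0.174, 0.985, 0.0], [0.0, 0.0, -1.0]]
ft_force: [0.2, -0.5, -3.2]
grip_width: 0.0613
```

```bash
python3 -c "
from h import *
st()"
```

```text
t 7.55 pos [ 0.5618 -0.1727  0.1049] lidyaw -10.03 tilt [-0.0003  0.0001] F [ 0.18 -0.49 -3.16] tq [-0.01  0.01 -0.  ] w 0.0613 q [ -29.   33.   80.   -0.   67. -109.]
```

servo_tool([
  {"linear": [0,0,1],"angular": [0,0,0],"gripper": -0.2},
  {"linear": [0,0,2],"angular": [0,0,0],"gripper": -0.2},
  {"linear": [0,0,3],"angular": [0,0,0],"gripper": -0.2},
  {"linear": [0,0,4],"angular": [0,0,0],"gripper": -0.2},
  {"linear": [0,0,4],"angular": [0,0,0],"gripper": -0.2},
])

```text
time_s: 8.05
position: [0.5618, -0.1727, 0.1009]
tool_rot: [[-0.985, 0.174, -0.0], [0.174, 0.985, 0.0], [0.0, 0.0, -1.0]]
ft_force: [-0.2, -0.2, -3.5]
grip_width: 0.061
```

```bash
python3 look.py d2
```

```text
t 8.05 pos [ 0.5618 -0.1727  0.1009] lidyaw -10.03 tilt [-0.0002  0.0001] F [-0.17 -0.16 -3.48] tq [-0.01 -0.02 -0.07] w 0.061 q [ -29.   33.   80.    0.   67. -109.]
```

View pics/d2.png

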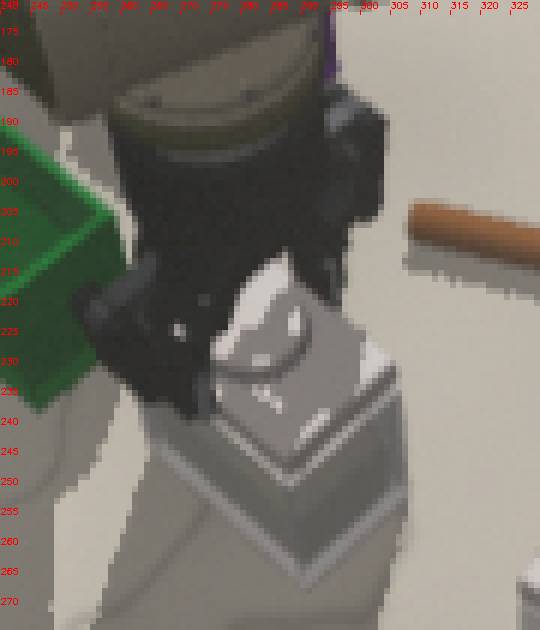

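servo_tool([
  {"linear": [0,0,0.7],"angular": [0,0,0],"gripper": -0.2},
  {"linear": [0,0,1.4],"angular": [0,0,0],"gripper": -0.2},
  {"linear": [0,0,1.4],"angular": [0,0,0],"gripper": -0.2},
])

```text
time_s: 8.4
position: [0.5619, -0.1728, 0.0998]
tool_rot: [[-0.985, 0.174, 0.0], [0.174, 0.985, -0.0], [-0.0, -0.0, -1.0]]
ft_force: [-1.2, 0.4, 0.2]
grip_width: 0.0606
```

```bash
python3 -c "
from h import *
st()"
```

```text
t 8.4 pos [ 0.5619 -0.1728  0.0998] lidyaw -10.03 tilt [ 0.0003 -0.0002] F [-1.24  0.37  0.21] tq [ 0.    0.12 -0.01] w 0.0606 q [ -29.   33.   80.   -0.   67. -109.]
```

servo_tool([
  {"linear": [0,0,0.6],"angular": [0,0,0],"gripper": -0.2},
  {"linear": [0,0,0.6],"angular": [0,0,0],"gripper": -0.2},
  {"linear": [0,0,0.6],"angular": [0,0,0],"gripper": 0.7},
  {"linear": [0,0,0.6],"angular": [0,0,0],"gripper": 0.7},
  {"linear": [0,0,0.6],"angular": [0,0,0],"gripper": 0.7},
  {"linear": [0,0,0.6],"angular": [0,0,0],"gripper": 0.7},
  {"linear": [0,0,-10],"angular": [0,0,0],"gripper": 0.7},
  {"linear": [0,0,-40],"angular": [0,0,0],"gripper": 0.7},
  {"linear": [0,0,-60],"angular": [0,0,0],"gripper": 0.7},
  {"linear": [0,0,-60],"angular": [0,0,0],"gripper": -1},
  {"linear": [0,0,-60],"angular": [0,0,0],"gripper": -1},
  {"linear": [0,0,-60],"angular": [0,0,0],"gripper": -1},
  {"linear": [0,0,-60],"angular": [0,0,0],"gripper": -1},
  {"linear": [0,0,-60],"angular": [0,0,0],"gripper": -1},
  {"linear": [0,0,-60],"angular": [0,0,0],"gripper": -1},
  {"linear": [0,0,-60],"angular": [0,0,0],"gripper": -1},
  {"linear": [0,0,-60],"angular": [0,0,0],"gripper": -1},
])

```text
time_s: 10.1
position: [0.5619, -0.1728, 0.1595]
tool_rot: [[-0.985, 0.174, -0.0], [0.174, 0.985, 0.0], [0.0, 0.0, -1.0]]
ft_force: [0.9, 0.5, 0.9]
grip_width: -0.0001
```

```bash
python3 look.py d3
```

```text
t 10.1 pos [ 0.5619 -0.1728  0.1595] lidyaw -10.03 tilt [-0.0001  0.    ] F [0.88 0.46 0.94] tq [-0.02  0.02 -0.  ] w -0.0001 q [ -29.   30.   76.   -0.   75. -109.]
```

View pics/d3.png

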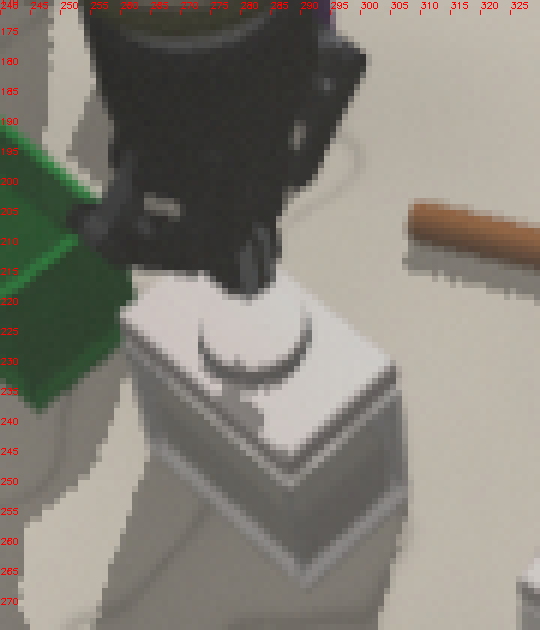

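servo_tool([
  {"linear": [0,0,10],"angular": [0,0,0],"gripper": -1},
  {"linear": [0,0,18],"angular": [0,0,0],"gripper": -1},
  {"linear": [0,0,21],"angular": [0,0,0],"gripper": -1},
  {"linear": [0,0,21],"angular": [0,0,0],"gripper": -1},
  {"linear": [0,0,21],"angular": [0,0,0],"gripper": -1},
])

```text
time_s: 10.65
position: [0.562, -0.1728, 0.1386]
tool_rot: [[-0.985, 0.174, 0.0], [0.174, 0.985, -0.0], [-0.0, 0.0, -1.0]]
ft_force: [-0.6, -0.4, 0.4]
grip_width: 0.0002
```

servo_tool([
  {"linear": [0,0,0.5],"angular": [0,0,0],"gripper": -1},
  {"linear": [0,0,1],"angular": [0,0,0],"gripper": -1},
  {"linear": [0,0,1],"angular": [0,0,0],"gripper": -1},
])

```text
time_s: 10.95
position: [0.5619, -0.1727, 0.1377]
tool_rot: [[-0.985, 0.174, 0.0], [0.174, 0.985, -0.0], [-0.0, -0.0, -1.0]]
ft_force: [0.4, -0.5, 0.1]
grip_width: 0.0
```

servo_tool([
  {"linear": [0,0,0.5],"angular": [0,0,0],"gripper": -1},
  {"linear": [0,0,1],"angular": [0,0,0],"gripper": -1},
  {"linear": [0,0,1],"angular": [0,0,0],"gripper": -1},
])

```text
time_s: 11.25
position: [0.5619, -0.1727, 0.1366]
tool_rot: [[-0.985, 0.174, -0.0], [0.174, 0.985, 0.0], [0.0, 0.0, -1.0]]
ft_force: [0.2, 0.7, 0.5]
grip_width: 0.0001
```

servo_tool([
  {"linear": [0,0,0.5],"angular": [0,0,0],"gripper": -1},
  {"linear": [0,0,1],"angular": [0,0,0],"gripper": -1},
  {"linear": [0,0,1],"angular": [0,0,0],"gripper": -1},
])

```text
time_s: 11.55
position: [0.5619, -0.1727, 0.1355]
tool_rot: [[-0.985, 0.174, -0.0], [0.174, 0.985, 0.0], [0.0, 0.0, -1.0]]
ft_force: [-0.3, -0.3, -0.3]
grip_width: -0.0001
```

servo_tool([
  {"linear": [0,0,1],"angular": [0,0,0],"gripper": -1},
  {"linear": [0,0,1],"angular": [0,0,0],"gripper": -1},
])

```text
time_s: 11.75
position: [0.5619, -0.1727, 0.1345]
tool_rot: [[-0.985, 0.174, -0.0], [0.174, 0.985, 0.0], [0.0, 0.0, -1.0]]
ft_force: [-0.4, 0.7, -0.3]
grip_width: -0.0
```

servo_tool([
  {"linear": [0,0,1],"angular": [0,0,0],"gripper": -1},
  {"linear": [0,0,1],"angular": [0,0,0],"gripper": -1},
])

```text
time_s: 11.95
position: [0.5619, -0.1727, 0.1335]
tool_rot: [[-0.985, 0.174, -0.0], [0.174, 0.985, 0.0], [0.0, 0.0, -1.0]]
ft_force: [-0.2, -0.1, 0.1]
grip_width: -0.0003
```

servo_tool([
  {"linear": [0,0,1],"angular": [0,0,0],"gripper": -1},
  {"linear": [0,0,1],"angular": [0,0,0],"gripper": -1},
])

```text
time_s: 12.15
position: [0.5618, -0.1727, 0.1325]
tool_rot: [[-0.985, 0.174, -0.0], [0.174, 0.985, 0.0], [0.0, 0.0, -1.0]]
ft_force: [0.1, -0.7, -1.0]
grip_width: 0.0002
```

servo_tool([
  {"linear": [0,0,1],"angular": [0,0,0],"gripper": -1},
  {"linear": [0,0,1],"angular": [0,0,0],"gripper": -1},
])

```text
time_s: 12.35
position: [0.5619, -0.1727, 0.1315]
tool_rot: [[-0.985, 0.174, -0.0], [0.174, 0.985, 0.0], [0.0, 0.0, -1.0]]
ft_force: [0.4, 0.8, 0.3]
grip_width: 0.0001
```

servo_tool([
  {"linear": [0,0,1],"angular": [0,0,0],"gripper": -1},
  {"linear": [0,0,1],"angular": [0,0,0],"gripper": -1},
])

```text
time_s: 12.55
position: [0.5618, -0.1727, 0.1305]
tool_rot: [[-0.985, 0.174, -0.0], [0.174, 0.985, 0.0], [0.0, 0.0, -1.0]]
ft_force: [-0.2, -0.4, 0.3]
grip_width: -0.0
```

servo_tool([
  {"linear": [0,0,1],"angular": [0,0,0],"gripper": -1},
  {"linear": [0,0,1],"angular": [0,0,0],"gripper": -1},
])

```text
time_s: 12.75
position: [0.5619, -0.1727, 0.1295]
tool_rot: [[-0.985, 0.174, -0.0], [0.174, 0.985, 0.0], [0.0, 0.0, -1.0]]
ft_force: [0.5, 0.0, 0.7]
grip_width: 0.0
```

servo_tool([
  {"linear": [0,0,1],"angular": [0,0,0],"gripper": -1},
  {"linear": [0,0,1],"angular": [0,0,0],"gripper": -1},
])

```text
time_s: 12.95
position: [0.5618, -0.1727, 0.1285]
tool_rot: [[-0.985, 0.174, -0.0], [0.174, 0.985, 0.0], [0.0, 0.0, -1.0]]
ft_force: [-0.1, -0.6, -1.1]
grip_width: -0.0002
```

servo_tool([
  {"linear": [0,0,1],"angular": [0,0,0],"gripper": -1},
  {"linear": [0,0,1],"angular": [0,0,0],"gripper": -1},
])

```text
time_s: 13.15
position: [0.562, -0.1728, 0.1277]
tool_rot: [[-0.985, 0.174, 0.0], [0.174, 0.985, -0.0], [-0.0, -0.0, -1.0]]
ft_force: [-0.4, -0.8, 1.6]
grip_width: -0.0
```

servo_tool([
  {"linear": [0,0,1],"angular": [0,0,0],"gripper": -1},
  {"linear": [0,0,1],"angular": [0,0,0],"gripper": -1},
])

```text
time_s: 13.35
position: [0.562, -0.1728, 0.1269]
tool_rot: [[-0.985, 0.174, 0.0], [0.174, 0.985, -0.0], [-0.0, -0.0, -1.0]]
ft_force: [-0.6, 0.2, 4.1]
grip_width: 0.0
```

```bash
python3 look.py d4
```

```text
t 13.35 pos [ 0.562  -0.1728  0.1269] lidyaw -10.03 tilt [ 0.0004 -0.0002] F [-0.62  0.24  4.1 ] tq [0.12 0.17 0.01] w 0.0 q [ -29.   31.   78.   -0.   70. -109.]
```

View pics/d4.png

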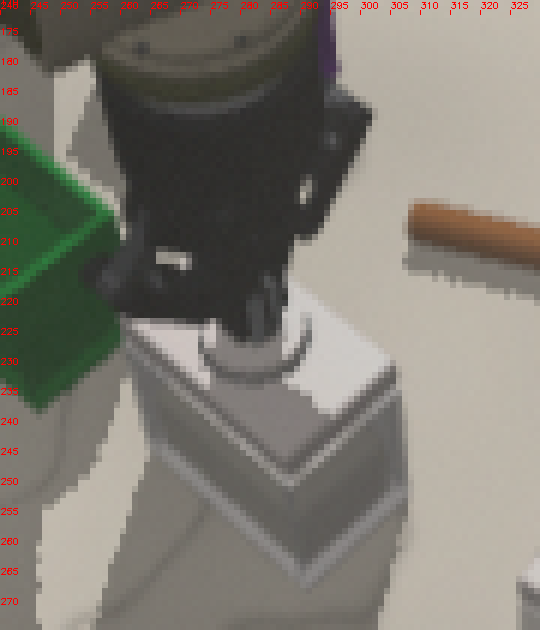

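servo_tool([
  {"linear": [0,0,1],"angular": [0,0,0],"gripper": -1},
  {"linear": [0,0,1],"angular": [0,0,0],"gripper": -1},
])

```text
time_s: 13.6
position: [0.5619, -0.1728, 0.1257]
tool_rot: [[-0.985, 0.174, 0.0], [0.174, 0.985, -0.0], [-0.0, -0.0, -1.0]]
ft_force: [-1.4, 0.4, 4.6]
grip_width: 0.0001
```

servo_tool([
  {"linear": [0,0,1],"angular": [0,0,0],"gripper": -1},
  {"linear": [0,0,1],"angular": [0,0,0],"gripper": -1},
])

```text
time_s: 13.8
position: [0.562, -0.1728, 0.1246]
tool_rot: [[-0.985, 0.174, 0.0], [0.174, 0.985, -0.0], [-0.0, -0.0, -1.0]]
ft_force: [-0.3, 0.5, 5.5]
grip_width: -0.0003
```

servo_tool([
  {"linear": [0,0,0.7],"angular": [0,0,0],"gripper": -1},
  {"linear": [0,0,0.7],"angular": [0,0,0],"gripper": -1},
])

```text
time_s: 14.0
position: [0.562, -0.1728, 0.1239]
tool_rot: [[-0.985, 0.174, 0.0], [0.174, 0.985, -0.0], [-0.0, -0.0, -1.0]]
ft_force: [-0.3, -0.3, 4.8]
grip_width: 0.0003
```

servo_tool([
  {"linear": [0,0,0.5],"angular": [0,0,0],"gripper": -1},
  {"linear": [0,0,0.5],"angular": [0,0,0],"gripper": -1},
])

```text
time_s: 14.2
position: [0.562, -0.1728, 0.1238]
tool_rot: [[-0.985, 0.174, 0.0], [0.174, 0.985, -0.0], [-0.0, -0.0, -1.0]]
ft_force: [-1.8, 0.6, 6.2]
grip_width: 0.0
```

servo_tool([
  {"linear": [0,0,0.5],"angular": [0,0,0],"gripper": -1},
  {"linear": [0,0,0.5],"angular": [0,0,0],"gripper": -1},
])

```text
time_s: 14.4
position: [0.562, -0.1728, 0.1237]
tool_rot: [[-0.985, 0.174, 0.001], [0.174, 0.985, -0.0], [-0.001, -0.0, -1.0]]
ft_force: [-1.4, 0.1, 10.3]
grip_width: -0.0001
```

servo_tool([
  {"linear": [0,0,0.4],"angular": [0,0,0],"gripper": -1},
  {"linear": [0,0,0.4],"angular": [0,0,0],"gripper": -1},
])

```text
time_s: 14.6
position: [0.562, -0.1728, 0.1237]
tool_rot: [[-0.985, 0.174, 0.001], [0.174, 0.985, -0.001], [-0.001, -0.001, -1.0]]
ft_force: [-2.5, 1.6, 13.1]
grip_width: 0.0001
```

servo_tool([
  {"linear": [0,0,-4],"angular": [0,0,0],"gripper": -1},
  {"linear": [0,0,-10],"angular": [0,0,0],"gripper": -1},
  {"linear": [0,0,-15],"angular": [0,0,0],"gripper": -1},
  {"linear": [0,0,-15],"angular": [0,0,0],"gripper": -1},
  {"linear": [0,0,-15],"angular": [0,0,0],"gripper": -1},
])

```text
time_s: 15.1
position: [0.5617, -0.1726, 0.1372]
tool_rot: [[-0.985, 0.174, -0.001], [0.174, 0.985, 0.0], [0.001, 0.0, -1.0]]
ft_force: [0.9, 0.3, -1.3]
grip_width: 0.0001
```

servo_tool([
  {"linear": [0,0,1],"angular": [0,0,0],"gripper": -1},
  {"linear": [0,0,2],"angular": [0,0,0],"gripper": -1},
  {"linear": [0,0,2],"angular": [0,0,0],"gripper": -1},
])

```text
time_s: 15.4
position: [0.5617, -0.1727, 0.1351]
tool_rot: [[-0.985, 0.174, -0.001], [0.174, 0.985, 0.0], [0.001, 0.0, -1.0]]
ft_force: [0.1, 0.4, 0.0]
grip_width: -0.0001
```

servo_tool([
  {"linear": [0,0,1],"angular": [0,0,0],"gripper": -1},
  {"linear": [0,0,1],"angular": [0,0,0],"gripper": -1},
])

```text
time_s: 15.6
position: [0.5618, -0.1727, 0.1343]
tool_rot: [[-0.985, 0.174, -0.0], [0.174, 0.985, 0.0], [0.0, 0.0, -1.0]]
ft_force: [0.2, 0.3, -0.5]
grip_width: 0.0
```

servo_tool([
  {"linear": [0,0,1],"angular": [0,0,0],"gripper": -1},
  {"linear": [0,0,1],"angular": [0,0,0],"gripper": -1},
])

```text
time_s: 15.8
position: [0.562, -0.1728, 0.1337]
tool_rot: [[-0.985, 0.174, 0.0], [0.174, 0.985, -0.0], [-0.0, -0.0, -1.0]]
ft_force: [0.0, -0.4, 2.8]
grip_width: -0.0003
```

servo_tool([
  {"linear": [0,0,1],"angular": [0,0,0],"gripper": -1},
  {"linear": [0,0,1],"angular": [0,0,0],"gripper": -1},
  {"linear": [0,0,1],"angular": [0,0,0],"gripper": -1},
])

```text
time_s: 16.1
position: [0.5619, -0.1728, 0.1326]
tool_rot: [[-0.985, 0.174, 0.0], [0.174, 0.985, -0.0], [-0.0, -0.0, -1.0]]
ft_force: [-0.3, 0.4, 2.6]
grip_width: 0.0004
```

servo_tool([
  {"linear": [0,0,1],"angular": [0,0,0],"gripper": -1},
  {"linear": [0,0,2],"angular": [0,0,0],"gripper": -1},
  {"linear": [0,0,3],"angular": [0,0,0],"gripper": -1},
  {"linear": [0,0,4],"angular": [0,0,0],"gripper": -1},
  {"linear": [0,0,5],"angular": [0,0,0],"gripper": -1},
  {"linear": [0,0,6],"angular": [0,0,0],"gripper": -1},
  {"linear": [0,0,7],"angular": [0,0,0],"gripper": -1},
  {"linear": [0,0,8],"angular": [0,0,0],"gripper": -1},
  {"linear": [0,0,8.7],"angular": [0,0,0],"gripper": -1},
  {"linear": [0,0,8.7],"angular": [0,0,0],"gripper": -1},
])

```text
time_s: 17.1
position: [0.5619, -0.1728, 0.1238]
tool_rot: [[-0.985, 0.174, 0.0], [0.174, 0.985, -0.0], [-0.0, -0.0, -1.0]]
ft_force: [-0.4, 0.2, 4.8]
grip_width: -0.0
```

servo_tool([
  {"linear": [0,0,0.5],"angular": [0,0,0],"gripper": -1},
  {"linear": [0,0,0.5],"angular": [0,0,0],"gripper": -1},
])

```text
time_s: 17.3
position: [0.562, -0.1728, 0.1237]
tool_rot: [[-0.985, 0.174, 0.0], [0.174, 0.985, -0.0], [-0.0, -0.0, -1.0]]
ft_force: [-0.5, 0.1, 7.3]
grip_width: -0.0002
```

servo_tool([
  {"linear": [0,0,0.4],"angular": [0,0,0],"gripper": -1},
  {"linear": [0,0,0.4],"angular": [0,0,0],"gripper": -1},
])

```text
time_s: 17.5
position: [0.562, -0.1728, 0.1237]
tool_rot: [[-0.985, 0.174, 0.001], [0.174, 0.985, -0.001], [-0.001, -0.0, -1.0]]
ft_force: [-1.9, 1.0, 10.2]
grip_width: 0.0001
```

servo_tool([
  {"linear": [0,0,0.3],"angular": [0,0,0],"gripper": -1},
  {"linear": [0,0,0.3],"angular": [0,0,0],"gripper": -1},
])

```text
time_s: 17.7
position: [0.562, -0.1728, 0.1236]
tool_rot: [[-0.985, 0.174, 0.001], [0.174, 0.985, -0.001], [-0.001, -0.0, -1.0]]
ft_force: [-2.0, 0.4, 11.7]
grip_width: -0.0002
```

servo_tool([
  {"linear": [0,0,-4],"angular": [0,0,0],"gripper": -1},
  {"linear": [0,0,-10],"angular": [0,0,0],"gripper": -1},
  {"linear": [0,0,-15],"angular": [0,0,0],"gripper": -1},
  {"linear": [0,0,-15],"angular": [0,0,0],"gripper": -1},
  {"linear": [0,0,-15],"angular": [0,0,0],"gripper": -1},
])

```text
time_s: 18.2
position: [0.5618, -0.1727, 0.1374]
tool_rot: [[-0.985, 0.174, -0.0], [0.174, 0.985, 0.0], [0.0, 0.0, -1.0]]
ft_force: [0.2, -0.1, -0.0]
grip_width: 0.0004
```

servo_tool([
  {"linear": [0,0,2],"angular": [0,0,0],"gripper": -1},
  {"linear": [0,0,4],"angular": [0,0,0],"gripper": -1},
  {"linear": [0,0,5],"angular": [0,0,0],"gripper": -1},
  {"linear": [0,0,5],"angular": [0,0,0],"gripper": -1},
])

```text
time_s: 18.6
position: [0.5618, -0.1727, 0.1323]
tool_rot: [[-0.985, 0.174, -0.001], [0.174, 0.985, 0.0], [0.001, 0.0, -1.0]]
ft_force: [0.6, 0.7, 0.2]
grip_width: 0.0001
```

servo_tool([
  {"linear": [0,0,1.5],"angular": [0,0,0],"gripper": -1},
  {"linear": [0,0,3],"angular": [0,0,0],"gripper": -1},
  {"linear": [0,0,3],"angular": [0,0,0],"gripper": -1},
])

```text
time_s: 18.9
position: [0.5618, -0.1727, 0.1294]
tool_rot: [[-0.985, 0.174, -0.0], [0.174, 0.985, 0.0], [0.0, 0.0, -1.0]]
ft_force: [0.3, -0.1, -0.1]
grip_width: 0.0003
```

servo_tool([
  {"linear": [0,0,1],"angular": [0,0,0],"gripper": -1},
  {"linear": [0,0,1],"angular": [0,0,0],"gripper": -1},
])

```text
time_s: 19.1
position: [0.5619, -0.1727, 0.1285]
tool_rot: [[-0.985, 0.174, -0.0], [0.174, 0.985, 0.0], [0.0, 0.0, -1.0]]
ft_force: [-0.5, -0.3, -0.2]
grip_width: 0.0001
```

servo_tool([
  {"linear": [0,0,0.9],"angular": [0,0,0],"gripper": -1},
  {"linear": [0,0,0.9],"angular": [0,0,0],"gripper": -1},
])

```text
time_s: 19.3
position: [0.5619, -0.1728, 0.1277]
tool_rot: [[-0.985, 0.174, 0.0], [0.174, 0.985, -0.0], [-0.0, -0.0, -1.0]]
ft_force: [-0.4, -0.2, 0.5]
grip_width: -0.0003
```

servo_tool([
  {"linear": [0,0,0.2],"angular": [0,0,0],"gripper": -1},
  {"linear": [0,0,0.2],"angular": [0,0,0],"gripper": -1},
])

```text
time_s: 19.5
position: [0.562, -0.1728, 0.1277]
tool_rot: [[-0.985, 0.174, 0.0], [0.174, 0.985, -0.0], [-0.0, -0.0, -1.0]]
ft_force: [-0.1, 0.3, 1.1]
grip_width: 0.0
```

servo_tool([
  {"linear": [0,0,-20],"angular": [0,0,0],"gripper": -1},
  {"linear": [0,0,-65],"angular": [0,0,0],"gripper": -1},
  {"linear": [0,0,-110],"angular": [0,0,0],"gripper": -1},
  {"linear": [80,0,-120],"angular": [0,0,0],"gripper": -1},
  {"linear": [120,0,-120],"angular": [0,0,0],"gripper": -1},
  {"linear": [160,60,-120],"angular": [0,0,0],"gripper": -1},
  {"linear": [160,100,-120],"angular": [0,0,0],"gripper": -1},
  {"linear": [160,140,-120],"angular": [0,0,0],"gripper": -1},
  {"linear": [160,180,-120],"angular": [0,0,0],"gripper": -1},
  {"linear": [160,220,-120],"angular": [0,0,0],"gripper": -1},
  {"linear": [160,220,-120],"angular": [0,0,0],"gripper": -1},
  {"linear": [160,220,-120],"angular": [0,0,0],"gripper": -1},
])

```text
time_s: 20.7
position: [0.4425, 0.0722, 0.2475]
tool_rot: [[-0.985, 0.172, -0.0], [0.172, 0.985, -0.0], [0.0, -0.0, -1.0]]
ft_force: [0.0, -0.2, 1.3]
grip_width: -0.0
```

```bash
python3 - <<'E'
from h import *
st()
ims=[]
for n,(x0,y0,x1,y1) in dict(scene=(245,190,325,280),top=(340,170,420,260)).items():
    i=env.get_image(n)["frame"][y0:y1,x0:x1];ims.append(cv2.resize(i,None,fx=5,fy=5,interpolation=cv2.INTER_NEAREST))
cv2.imwrite("pics/e1.png",np.hstack(ims))
E
```

```text
t 20.7 pos [0.4425 0.0722 0.2475] lidyaw -9.91 tilt [-0.0002 -0.0003] F [ 0.04 -0.16  1.31] tq [-0.1   0.02  0.01] w -0.0 q [ -6.  11.  89.  -0.  80. -86.]
```

View pics/e1.png

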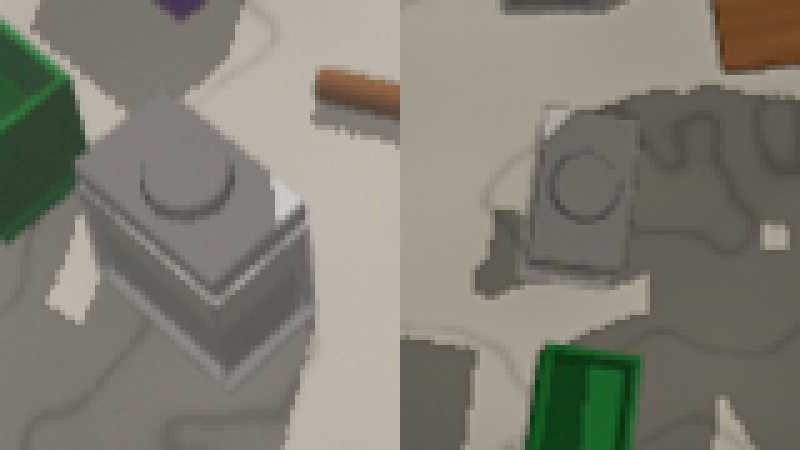

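```bash
python3 -c "
from h import *
print(env.close_job())"
```

```text
the job is handed in; nothing more can be done
None
```

The white lid is on the clear canister, fully down and square, and its button is locked low. I handed the job in at about 21 s of the 64 s allowed.

- **Seating:** I gripped the lid across its 62 mm width and lowered it into the mouth without jamming. The flange met the rim with the lid's underside at about 76 mm, the fully-down height. The last pictures, from both cameras, show it level and square on the rim with the gripper clear of it.
- **Button:** It started LOW. Touch met it at TCP z of about 127.8 mm and the stop came about 4 mm lower.
    - The first press (read 13 N) turned it HIGH, and touch then met it at about 133.8 mm.
    - The second press (read 12 N) turned it LOW again. A last light touch of about 1 N met it at 127.7 mm, 6 mm below HIGH.
- **Limits:** The largest force I read on the button was 13 N, against the 30 N limit. I never touched the look-alikes or the other kitchen things; I did not measure their positions again at the end.

No check failed or disagreed.

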